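Hook the recessed parts tin out of its bay

TASK

The red parts tin has slid too deep into the blue steel bay to be reached by hand. Pick up the hook tool, catch the swivel eye on the tin's end with it and drag the tin right out until the whole tin stands clear in front of the bay's mouth; touch the tin only with the tool. Then unhook and put the tool down on the bench clear of the tin and its eye, leaving the other things on the bench undisturbed.

Things in the scene. Friction and masses are not known exactly. Their poses are not given: they have to be found in the camera images.
- rack: Blue sheet-steel bay fixed on the bench, no floor: 220 long (x) x 130 wide (y) x 83 mm high, walls and roof 5 mm, inside 120 wide, 78 high; 12 mm foot flanges. A white box is fixed on its roof (up to 155 mm above the bench, from 40 mm behind the mouth). Origin: centre of its footprint; its -x points out of the open end (mouth, bright wire edge) at x = -110 mm
- tin: Red steel parts tin, lid shut, 60 (x) x 133 (y) x 52 mm high, 0.6 to 0.95 kg, loose on the bench inside the bay, its -y end towards the mouth and 65 to 78 mm inside it. Origin: centre of its underside. A bracket on the -y end holds an upright pin (tin_pin) with a swivel eye
- tin_pin (a point): Pin of the swivel eye, 74 mm from the tin's origin along its -y, 25 mm above the bench. Eye: level ring of 5 mm bar at that height, 24 mm inside, 34 outside diameter, centre 34 mm from the pin. It points along tin -y or up to 0.7 rad to either side, is not tracked (feel or look for it), stiff (0.06 N m, some 2 N on the ring turns it), stays put and comes into line when pulled
- hook: Hook tool, 0.16 kg, standing on its flat underside: wooden handle 100 long (x) x 24 wide (y) x 38 mm high, origin at the centre of its underside. From its +x end a 6 mm steel shaft (18 mm brass ferrule up to x = 62 mm) runs level, 26 mm above the underside, to x = 140 mm and there turns straight down to the level of the underside. Grip the handle across its width
- hook_tip (a point): Lower end of the tool's down-turned tip (6 mm round): 140 mm ahead (tool +x) of the handle's middle, level with its underside
- tape: Yellow tape measure, 34 x 84 x 65 mm high, loose bystander; origin: centre of its underside.
- pliers: Pliers with red handles, 164 x 58 x 17 mm, lying loose, bystander; origin: centre of its underside.
- jar: Cyan and white can with a grey lid, 57 mm diameter x 98 mm high, loose bystander; origin: centre of its underside.

How it is judged:
On the way:
1. the tin is being drawn out by the hook tool held in the gripper (distance of tin from where it was at the start of the episode above 0.04 m and contact force between hook and tin above 0.3 N and contact force between the fingers and hook above 1 N), for 0.1 s.
At the end, for the whole second after the job is handed in: the whole tin is out of the bay (origin over 179 mm from the bay's centre along the bay's -x), upright and at rest on the bench; the hook tool rests on the bench, released, not touching the tin, its tip over 60 mm from the eye's pin (x of tin in the frame of rack below -0.179 m and angle between tin's own z axis and vertical below 0.1 rad and height (world z) of tin above -0.01 m and linear speed of each of tin, hook below 0.02 m/s and horizontal distance between hook_tip and tin_pin above 0.06 m and contact force between hook and tin below 0.1 N and height (world z) of hook between -0.02 and 0.03 m).
It fails at once if the gripper or arm touches the tin (contact force between any of the fingers, the arm and tin above 0.5 N).
It fails at once if the tin is tipped (angle between tin's own z axis and vertical above 0.3 rad).
It fails at once if a bystander is disturbed (distance of any of tape, pliers, jar from where it was at the start of the episode above 0.03 m).
It also fails if it takes over 51 s, if anything falls off the work surface, if the arm or the gripper's body presses on something with over 40 N, if the wrist force passes 120 N, or if a joint passes its speed limit or range.

ROBOT

A 7-joint arm with a two-finger parallel gripper is mounted at the origin on a cart in front of the work surface, level with it; the furniture and walls round the work are solid. World frame = base frame: x ahead of the robot, y to its left, z up, the work surface at z = 0. Lengths are in m, angles in rad, forces in N, time in s.
With the tool pointing down it reaches from about 0.425 to 0.825 m from the base axis. Payload 3.6 kg.
Tool frame: the origin (TCP) lies at the very end of the fingers, on their centre line; the grasp point (between the pads) lies robot.grip_depth behind it (robot.grip_depth is the distance from the TCP to the grasp point, in m); z points along the fingers, y is the line along which they close (so a half turn about z gives the same grasp; the last joint's range is limited). The gripper opens to 85 mm and grips with 20 to 120 N. Pads are 22 mm wide; open, the fingers measure 114 mm over their backs; the gripper's body (76 mm by 85 mm) begins 54 mm behind the grasp point. The pads swing forward as they close: fully open they stand 13 mm farther back than shut.
Start: joints at [-1.284, 0.615, -0.013, 1.423, 0.008, 1.103, -0.04], TCP at [0.201, 0.618, 0.231] pointing down, gripper open.
Joint ranges: [-3.12, 3.12], [-0.3, 2.06], [-1.34, 1.32], [0.26, 2.42], [-1.36, 4.5], [0.01, 1.98], [-2.84, 2.84]. Speed limits (rad/s): [2.79, 2.79, 3.14, 3.14, 3.14, 3.14, 3.14].

INTERFACE

Orientations are given as a 3x3 rotation matrix whose columns are the frame's x, y, z axes.
In Python, from bench import robot, get_image, close_job gives the robot as it stands.
- The arm moves only by the tool jog_arm, never from a script. Its arguments are lists of equal length, an entry for each row: "delta_pos": the shift along the tool's x, y, z each as a share of 0.6 m, from -1 to 1, a list of three; "angular": the turn, a rotation vector about the tool's x, y, z each as a share of pi rad, from -1 to 1, a list of three; "gripper": the opening in per cent of the stroke, from 0 (shut) to 100 (fully open). A call has 1 to 8 rows; each row is the pose to reach, as a shift and turn from the pose commanded when the call began, along the tool's axes at that moment, turning the shorter way round; what a row does not reach only later rows make up. A row lasts 1/10 s, in which the tool goes at most 50 mm and 8.59 degrees, less where a joint would pass 70% of its speed; a pose out of reach is approached as far as the arm can. A call with a number of a shift or a turn outside -1 to 1 is refused whole. A call with a gripper value outside its range is refused whole. The fingers move at their own pace and stop on an object; "newtons" is the grip in N (left out, the last holds). Time passes only in rows, so rows that repeat a pose let the fingers close. It gives the time, the measured TCP pose, the force, the opening and the grip force at its end, in the units of the state.
- robot.read_state(): the state, without advancing time (a new reading comes with each control period).
- get_image(name): name is "scene" or "side" or "wrist"; returns a dict with "frame" (400x640x3 uint8, red, green, blue), "fov_y" (degrees; the focal length in pixels is half the picture's height over the tangent of half this angle, whatever the lens; pixels are square), "cx", "cy" (the principal point, pixels), "k1" (the pictures are not rectified: a ray, as slopes to the right and down, at radius r is drawn at 1 + k1 r^2 times it, then the intrinsics apply), "origin" and "rotation" of the camera in the world; the wrist camera has in their place "hand_eye" (4x4, takes a point from camera to tool coordinates, whose origin is the TCP and whose axes are the flange's). Camera axes: x right, y up, looking along -z (the intrinsics and any distortion apply to the point x, -y, -z); pixel columns grow to the right and rows downward; lengths in m; the calibration is good to about 2 mm. A picture is of the moment at which its call begins: read the wrist's pose just before it. There is no depth.
- close_job(): hands the job in; it is judged then, once.
The state is a dict: "clock": time; "qpos": joint angles; "dq": joint speeds; "joint_efforts": joint torques, N m; "tcp_pos": TCP position; "orientation": TCP orientation; "ft_force": force on the tool from outside, world axes, zero at the start; "wrist_torque": the same for the moment, N m; "grip_width": finger opening in m; "finger_force": force on a finger pad.
Only numpy, scipy, OpenCV 4.12 (cv2) and the standard library are available. Lean on these libraries where they do the work, as an engineer would, in place of code of your own. Each camera call takes 0.05 s, during which the arm holds its last target. There are 200 camera calls.

## Working session

There is one attempt and no reset: what is moved stays moved. The work goes in short steps, Python scripts to look and compute and a tool call to move; the robot and the scene stay as the last step left them, time stands still between calls to the robot, and variables do not carry over. Pictures are saved under pics/ and viewed, at most 10 in all, crops included, and the job is handed in when it is done.

Besides the shell and the picture viewer there is one more tool, called as name(argument=value, ...) on one line, values as JSON. jog_arm: Moves the arm, as the interface text tells. Shift numbers are shares of 0.6 m and turn numbers shares of pi rad, none past 1 either way. Its arguments: {"type":"object","properties":{"delta_pos":{"type":"array","items":{"type":"array","items":{"type":"number","minimum":-1,"maximum":1}}},"angular":{"type":"array","items":{"type":"array","items":{"type":"number","minimum":-1,"maximum":1}}},"gripper":{"type":"array","items":{"type":"number"}},"newtons":{"type":"number"}},"required":["delta_pos","angular","gripper"]}

```bash
mkdir -p pics; cat > h.py <<'E'
import numpy as np, cv2
from bench import robot, get_image, close_job
def cam(name):
    s=robot.read_state(); d=get_image(name)
    if 'hand_eye' in d:
        T=np.eye(4);T[:3,:3]=np.array(s['orientation']);T[:3,3]=s['tcp_pos'];M=T@np.array(d['hand_eye']);d['origin']=M[:3,3];d['rotation']=M[:3,:3]
    d['R']=np.array(d['rotation']).reshape(3,3);d['o']=np.array(d['origin']);h=d['frame'].shape[0]
    d['f']=h/2/np.tan(np.radians(d['fov_y'])/2)
    return d
def ray(d,u,v):
    K=np.array([[d['f'],0,d['cx']],[0,d['f'],d['cy']],[0,0,1]])
    p=cv2.undistortPoints(np.array([[[u,v]]],float),K,np.array([d['k1'],0,0,0.]))[0,0]
    return d['R']@np.array([p[0],-p[1],-1])
def onz(d,u,v,z):
    r=ray(d,u,v);return d['o']+r*(z-d['o'][2])/r[2]
def save(d,n): cv2.imwrite('pics/'+n,d['frame'][:,:,::-1])
E
python3 - <<'E'
from h import *
import pickle
print(robot.grip_depth, robot.read_state())
for n in('scene','side','wrist'):
    d=cam(n);save(d,n+'0.png');pickle.dump(d,open(n+'0.pkl','wb'));print(n,d['o'],d['R'],d['f'],d['k1'])
E
```

```text
0.0187 {'clock': 0.0, 'qpos': array([-1.28351619,  0.61593648, -0.01264672,  1.42494092,  0.00810761,
        1.10338971, -0.04044278]), 'dq': array([-3.99733199e-04,  3.85247316e-04, -1.11579023e-03,  9.98883804e-05,
        1.67984699e-04, -6.16026776e-04,  4.52155248e-04]), 'joint_efforts': array([-8.00154103e-04, -4.69210482e+01,  2.59061884e-01, -1.71040660e+01,
        1.00028122e-02,  9.69118351e-03, -2.45163143e-07]), 'tcp_pos': array([0.20036334, 0.61752632, 0.23011293]), 'orientation': array([[-9.51189751e-01,  3.08605646e-01, -7.82912750e-04],
       [ 3.08606638e-01,  9.51186453e-01, -2.50484263e-03],
       [-2.83125774e-05, -2.62419271e-03, -9.99996556e-01]]), 'ft_force': array([-0.29236626, -0.22678227,  0.24784219]), 'wrist_torque': array([-0.02950076, -0.01146369, -0.05715073]), 'finger_force': 0.0, 'grip_width': 0.08548876024538214}
scene [ 0.88181917 -0.67344671  0.55937753] [[ 0.92605845 -0.21467905  0.31036856]
 [ 0.37733299  0.5397332  -0.75253431]
 [-0.00596287  0.81400306  0.58082998]] 384.1634807594052 -0.08041123661506377
side [1.64491711 0.13384231 0.59669786] [[-0.11123226 -0.45639724  0.8827961 ]
 [ 0.99374557 -0.05989023  0.0942492 ]
 [ 0.00985579  0.88775826  0.46020445]] 464.4333519498382 -0.12290855276736808
wrist [0.12654396 0.64310778 0.3730305 ] [[ 0.30876811 -0.90525772 -0.2918402 ]
 [ 0.95113247  0.2928898   0.09778854]
 [-0.00304682 -0.30777268  0.95145504]] 290.7582092397187 -0.022865693450262504
```

View pics/scene0.png

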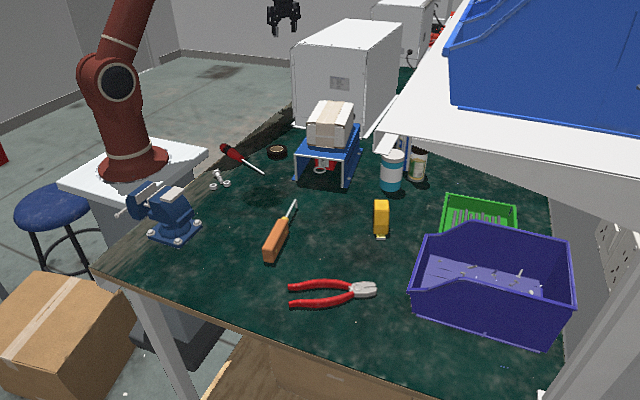

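View pics/side0.png

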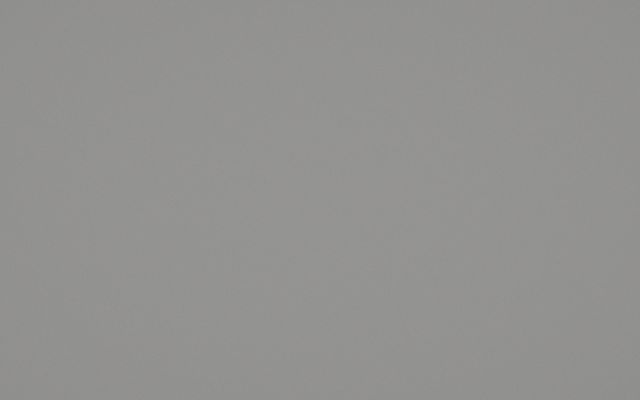

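The scene view shows the hook tool (handle at about (276,247), tip about (294,203)), the bay with its mouth towards the camera at about (320,170), the tape at (381,218), the jar at (391,170) and the pliers at (335,292). The side view is blocked.

```bash
python3 - <<'E'
from h import *
import pickle
d=pickle.load(open('scene0.pkl','rb'));c=d['frame'][95:275,245:415,::-1]
cv2.imwrite('pics/crop.png',cv2.resize(c,None,fx=3.3,fy=3.3,interpolation=cv2.INTER_CUBIC))
E
```

```text
(no output)
```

View pics/crop.png

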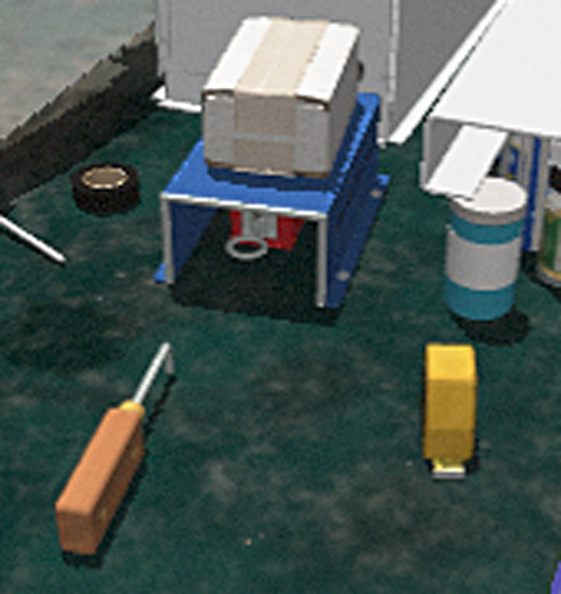

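The crop shows the ring centre at crop (246,247), the mouth's feet at (168,283) and (321,305), its top corners at (163,196) and (327,215), and the hook's elbow at (167,347) with its tip at (172,370).

```bash
python3 - <<'E'
from h import *
import pickle
d=pickle.load(open('scene0.pkl','rb'))
for n,u,v,z in [('footL',170,283,0),('footR',321,305,0),('topL',163,196,.083),('topR',327,215,.083),('eye',246,247,.025),('eyeL',225,246,.025),('eyeR',268,247,.025),('eyeT',246,237,.027),('eyeB',246,257,.024),('elbow',167,348,.026),('tip',172,371,0),('ferr',133,404,.026),('hTopFarL',110,408,.038),('hTopFarR',143,412,.038),('hTopNearL',58,510,.038),('hTopNearR',98,518,.038),('hbotNearR',96,553,0),('tapeB',448,465,0),('jar',480,300,0),('roofRback',380,97,.083),('tinL',233,211,.052),('tinbotL',238,235,0),('tinbotR',293,250,0)]:
    print(n,onz(d,u/3.3+245,v/3.3+95,z).round(4))
f=d['frame'].astype(int);R,G,B=f[...,0],f[...,1],f[...,2]
m=((R>120)&(R>1.3*G)&(G>B)&(R<250)&(G>0.4*R)).astype(np.uint8);m[:195]=0;m[270:]=0;m[:,:255]=0;m[:,305:]=0
c=max(cv2.findContours(m,0,2)[0],key=cv2.contourArea);print(cv2.contourArea(c),cv2.minAreaRect(c))
E
```

```text
footL [0.4875 0.0904 0.    ]
footR [0.6114 0.1056 0.    ]
topL [0.4884 0.0852 0.083 ]
topR [0.6149 0.1041 0.083 ]
eye [0.5391 0.1266 0.025 ]
eyeL [0.5228 0.1218 0.025 ]
eyeR [0.5556 0.1331 0.025 ]
eyeT [0.5344 0.1379 0.027 ]
eyeB [0.5444 0.1141 0.024 ]
elbow [ 0.5404 -0.0226  0.026 ]
tip [ 0.5396 -0.0153  0.    ]
ferr [ 0.5469 -0.089   0.026 ]
hTopFarL [ 0.5423 -0.1115  0.038 ]
hTopFarR [ 0.5643 -0.1072  0.038 ]
hTopNearL [ 0.5586 -0.2093  0.038 ]
hTopNearR [ 0.584  -0.2064  0.038 ]
hbotNearR [ 0.5757 -0.2002  0.    ]
tapeB [ 0.7545 -0.041   0.    ]
jar [0.7258 0.1588 0.    ]
roofRback [0.5885 0.3159 0.083 ]
tinL [0.5256 0.133  0.052 ]
tinbotL [0.5092 0.1796 0.    ]
tinbotR [0.5616 0.1741 0.    ]
320.0 ((274.2607727050781, 234.37521362304688), (10.36918830871582, 37.275108337402344), 27.552812576293945)
```

```bash
python3 - <<'E'
from h import *
import pickle
d=pickle.load(open('scene0.pkl','rb'))
for n,u,v,z in [('cabL',293,126,0),('cabR',354,140,0),('plL1',288,286,0.01),('plL2',289,306,.01),('plR',376,290,.01),('plTop',335,281,.01),('bench edge L',240,130,0),('bench front',110,280,0),('shelfcorner',373,152,.2),('viseR',200,235,0),('viseTop',190,192,.1),('black',277,152,0),('screw',262,172,0)]:
    print(n,onz(d,u,v,z).round(3))
E
```

```text
cabL [0.33  0.393 0.   ]
cabR [0.555 0.37  0.   ]
plL1 [ 0.634 -0.253  0.01 ]
plL2 [ 0.656 -0.294  0.01 ]
plR [ 0.789 -0.201  0.01 ]
plTop [ 0.711 -0.209  0.01 ]
bench edge L [0.177 0.301 0.   ]
bench front [ 0.297 -0.369  0.   ]
shelfcorner [ 0.722 -0.037  0.2  ]
viseR [ 0.382 -0.188  0.   ]
viseTop [ 0.366 -0.169  0.1  ]
black [0.365 0.211 0.   ]
screw [0.379 0.095 0.   ]
```

View pics/wrist0.png

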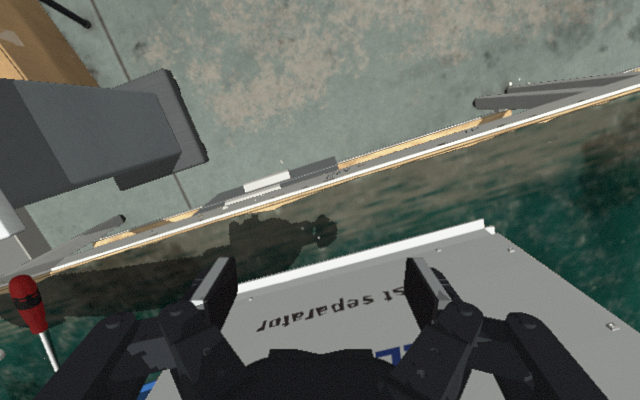

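The wrist view shows the fingers beside the grey cabinet ("separator"), so the path has to swing round its corner, close to the base.

jog_arm(delta_pos=[[-0.054,-0.329,-0.033],[-0.054,-0.329,-0.033],[-0.054,-0.329,-0.033],[-0.054,-0.329,-0.033],[-0.054,-0.329,-0.033],[-0.181,-0.367,-0.033],[-0.181,-0.367,-0.033],[-0.279,-0.402,-0.033]], angular=[[0,0,0],[0,0,0],[0,0,0],[0,0,0],[0,0,0],[0,0,0.06],[0,0,0.06],[0,0,0.12]], gripper=[0,0,0,0,0,0,0,0], newtons=60)

```text
clock: 0.95
tcp_pos: [0.2751, 0.3461, 0.2513]
orientation: [[-0.795, 0.606, -0.001], [0.606, 0.795, 0.002], [0.002, 0.001, -1.0]]
ft_force: [0.5, 1.3, -0.3]
grip_width: 0.0003
finger_force: 0.0
```

jog_arm(delta_pos=[[-0.141,-0.02,0],[-0.141,-0.02,0],[-0.518,-0.226,0],[-0.518,-0.226,0],[-0.518,-0.226,0],[-0.518,-0.226,0],[-0.518,-0.226,0],[-0.518,-0.226,0]], angular=[[0,0,0.04],[0,0,0.07],[0,0,0.1],[0,0,0.13],[0,0,0.16],[0,0,0.2],[0,0,0.239],[0,0,0.239]], gripper=[0,0,0,0,100,100,100,100])

```text
clock: 1.75
tcp_pos: [0.4425, 0.0418, 0.2516]
orientation: [[-0.155, 0.988, 0.003], [0.988, 0.155, -0.004], [-0.004, 0.002, -1.0]]
ft_force: [-0.2, 0.6, 0.0]
grip_width: 0.0579
finger_force: 0.0
```

jog_arm(delta_pos=[[-0.375,0.147,0],[-0.375,0.147,0],[-0.375,0.147,0],[-0.375,0.147,0],[-0.375,0.147,0],[-0.375,0.147,0.1],[-0.375,0.147,0.1],[-0.375,0.147,0.1]], angular=[[0,0,0],[0,0,0],[0,0,0],[0,0,0],[0,0,0],[0,0,0],[0,0,0],[0,0,0]], gripper=[100,100,100,100,100,100,100,100])

```text
clock: 2.55
tcp_pos: [0.5634, -0.1566, 0.1888]
orientation: [[-0.169, 0.986, -0.006], [0.986, 0.169, 0.003], [0.004, -0.005, -1.0]]
ft_force: [-0.2, 1.0, 1.1]
grip_width: 0.0852
finger_force: 0.0
```

```bash
python3 - <<'E'
from h import *
import pickle
d=cam('wrist');save(d,'w1.png');pickle.dump(d,open('w1.pkl','wb'));s=robot.read_state();print(s['tcp_pos'],s['orientation'])
E
```

```text
[ 0.56475923 -0.1570439   0.19079609] [[-0.16932406  0.98555888 -0.00174997]
 [ 0.98555909  0.16932649  0.00134691]
 [ 0.00162377 -0.00149663 -0.99999756]]
```

View pics/w1.png

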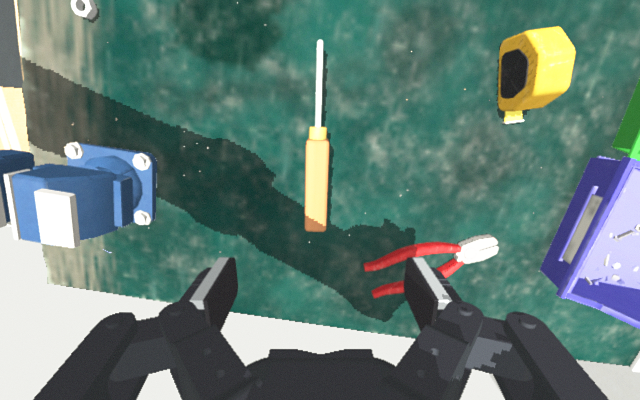

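The wrist view shows the handle from (317,139) to (316,222), its shaft ending at (320,42), and the pliers at right, from (365,267).

```bash
python3 - <<'E'
from h import *
import pickle
d=pickle.load(open('w1.pkl','rb'))
f=d['frame'].astype(int);R,G,B=f[...,0],f[...,1],f[...,2]
P=lambda n,u,v,z:print(n,onz(d,u,v,z).round(4))
P('far',317,139,.038);P('near',316,221,.038);P('left',306,180,.038);P('right',329,180,.038);P('elbow',320,42,.026);P('ferr',318,128,.026)
P('pl1',365,268,.01);P('pl2',374,294,.01);P('vise',157,190,.03);P('tape',512,122,.0)
E
```

```text
far [ 0.5517 -0.106   0.038 ]
near [ 0.565  -0.1921  0.038 ]
left [ 0.5474 -0.1491  0.038 ]
right [ 0.5708 -0.145   0.038 ]
elbow [ 0.5395 -0.0178  0.026 ]
ferr [ 0.5508 -0.0961  0.026 ]
pl1 [ 0.6371 -0.2547  0.01  ]
pl2 [ 0.6568 -0.29    0.01  ]
vise [ 0.3893 -0.1893  0.03  ]
tape [ 0.7614 -0.054   0.    ]
```

jog_arm(delta_pos=[[0.003,-0.008,0.15],[0.003,-0.008,0.15],[0.003,-0.008,0.2],[0.003,-0.008,0.25],[0.003,-0.008,0.28],[0.003,-0.008,0.308],[0.003,-0.008,0.308],[0.003,-0.008,0.308]], angular=[[0,0,0.008],[0,0,0.008],[0,0,0.008],[0,0,0.008],[0,0,0.008],[0,0,0.008],[0,0,0.008],[0,0,0.008]], gripper=[100,100,100,100,100,100,100,100])

```text
clock: 3.4
tcp_pos: [0.5613, -0.1573, 0.008]
orientation: [[-0.144, 0.99, 0.003], [0.99, 0.144, -0.0], [-0.001, 0.003, -1.0]]
ft_force: [0.2, -0.5, 0.3]
grip_width: 0.0853
finger_force: 0.0
```

jog_arm(delta_pos=[[0,0,0],[0,0,0],[0,0,0],[0,0,0],[0,0,0],[0,0,0],[0,0,0],[0,0,0]], angular=[[0,0,0],[0,0,0],[0,0,0],[0,0,0],[0,0,0],[0,0,0],[0,0,0],[0,0,0]], gripper=[0,0,0,0,0,0,0,0], newtons=80)

```text
clock: 4.2
tcp_pos: [0.5601, -0.1581, 0.0069]
orientation: [[-0.142, 0.99, 0.001], [0.99, 0.142, -0.0], [-0.0, 0.001, -1.0]]
ft_force: [-0.4, -0.2, 5.6]
grip_width: 0.0232
finger_force: 79.3
```

jog_arm(delta_pos=[[0,0,-0.035],[0,0,-0.065],[0,0,-0.065],[0.055,0.008,-0.065],[0.11,0.016,-0.065],[0.165,0.024,-0.065],[0.165,0.024,-0.065],[0.165,0.024,-0.065]], angular=[[0,0,0],[0,0,0],[0,0,0],[0,0,0],[0,0,0],[0,0,0],[0,0,0],[0,0,0]], gripper=[0,0,0,0,0,0,0,0])

```text
clock: 5.0
tcp_pos: [0.5592, -0.0562, 0.044]
orientation: [[-0.145, 0.989, -0.002], [0.989, 0.145, 0.0], [0.001, -0.002, -1.0]]
ft_force: [-1.3, -1.0, -2.2]
grip_width: 0.0231
finger_force: 78.5
```

```bash
python3 - <<'E'
from h import *
import pickle
d=cam('scene');pickle.dump(d,open('s1.pkl','wb'));s=robot.read_state();print(s['tcp_pos'],s['grip_width'])
cv2.imwrite('pics/s1.png',cv2.resize(d['frame'][125:225,265:385,::-1],None,fx=6,fy=6,interpolation=cv2.INTER_CUBIC))
E
```

```text
[ 0.5592507  -0.05813889  0.04434764] 0.022812770805560312
```

View pics/s1.png

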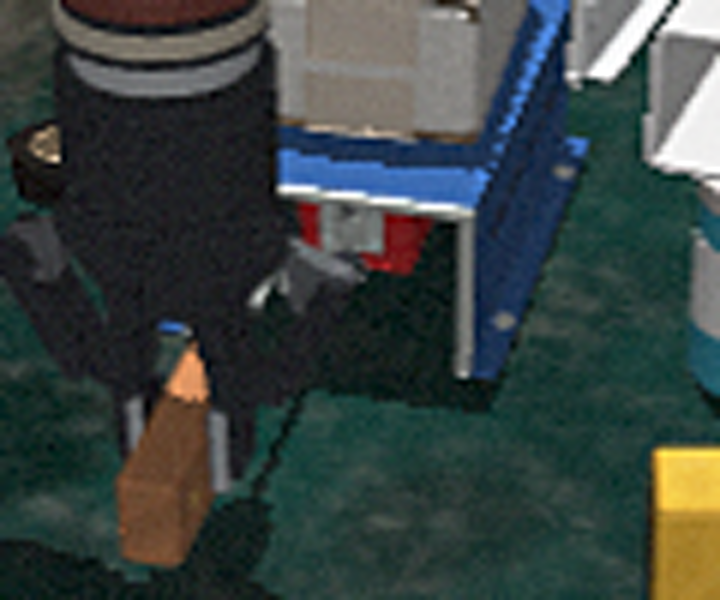

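The gripper hides the tip in the scene view; the ring would be at about crop (300,280). I'll look from the wrist instead.

```bash
python3 - <<'E'
from h import *
import pickle
d=cam('wrist');pickle.dump(d,open('w2.pkl','wb'));save(d,'w2.png')
E
```

```text
(no output)
```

View pics/w2.png

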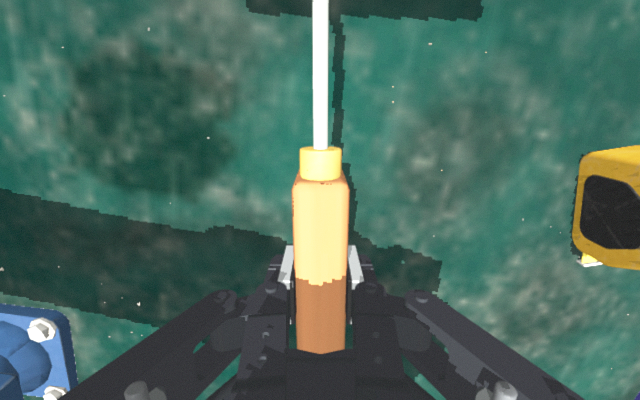

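```bash
python3 - <<'E'
from h import *
import pickle
d=pickle.load(open('w2.pkl','rb'))
P=lambda n,u,v,z:print(n,onz(d,u,v,z).round(4))
P('ferr62',320,149,.0634+.007);P('handle50',320,178,.0754);P('shaft',320,5,.0634)
E
```

```text
ferr62 [0.5511 0.0058 0.0704]
handle50 [ 0.5527 -0.0047  0.0754]
shaft [0.5437 0.0573 0.0634]
```

jog_arm(delta_pos=[[0.02,0.003,0],[0.04,0.006,0],[0.06,0.008,0],[0.071,0.009,0],[0.071,0.009,0],[0.071,0.009,0]], angular=[[0,0,0],[0,0,0],[0,0,0],[0,0,0],[0,0,0],[0,0,0]], gripper=[0,0,0,0,0,0])

```text
clock: 5.7
tcp_pos: [0.5592, -0.0149, 0.0454]
orientation: [[-0.142, 0.99, 0.0], [0.99, 0.142, -0.001], [-0.001, 0.0, -1.0]]
ft_force: [0.4, -0.3, -1.8]
grip_width: 0.0229
finger_force: 78.5
```

jog_arm(delta_pos=[[0,0,0.01],[0,0,0.015],[0,0,0.02],[0,0,0.025],[0,0,0.025]], angular=[[0,0,0],[0,0,0],[0,0,0],[0,0,0],[0,0,0]], gripper=[0,0,0,0,0])

```text
clock: 6.2
tcp_pos: [0.5588, -0.015, 0.0297]
orientation: [[-0.142, 0.99, -0.001], [0.99, 0.142, -0.0], [0.0, -0.001, -1.0]]
ft_force: [-0.6, -0.0, -1.7]
grip_width: 0.0228
finger_force: 78.5
```

jog_arm(delta_pos=[[0,0,0.008],[0,0,0.016],[0,0,0.022],[0,0,0.022]], angular=[[0,0,0],[0,0,0],[0,0,0],[0,0,0]], gripper=[0,0,0,0])

```text
clock: 6.6
tcp_pos: [0.5587, -0.0148, 0.0164]
orientation: [[-0.142, 0.99, -0.001], [0.99, 0.142, 0.0], [0.0, -0.001, -1.0]]
ft_force: [0.7, -0.4, -1.7]
grip_width: 0.0228
finger_force: 78.5
```

jog_arm(delta_pos=[[-0.01,0,0],[-0.02,0,0],[-0.03,0,0],[-0.035,0,0],[-0.04,0,0]], angular=[[0,0,0],[0,0,0],[0,0,0],[0,0,0],[0,0,0]], gripper=[0,0,0,0,0])

```text
clock: 7.1
tcp_pos: [0.5624, -0.0381, 0.017]
orientation: [[-0.142, 0.99, -0.001], [0.99, 0.142, 0.001], [0.001, -0.001, -1.0]]
ft_force: [-0.3, 4.9, -1.9]
grip_width: 0.023
finger_force: 78.4
```

```bash
python3 - <<'E'
from h import *
import pickle
d=pickle.load(open('w1.pkl','rb'));s=pickle.load(open('scene0.pkl','rb'))
for p in [(50,283),(180,300),(300,316),(380,322)]:print(onz(d,*p,0).round(3))
for p in [(95,270),(200,305),(300,336)]:print(onz(s,*p,0).round(3))
E
```

```text
[ 0.226 -0.358  0.   ]
[ 0.404 -0.352  0.   ]
[ 0.568 -0.349  0.   ]
[ 0.679 -0.34   0.   ]
[ 0.246 -0.361  0.   ]
[ 0.501 -0.347  0.   ]
[ 0.697 -0.336  0.   ]
```

jog_arm(delta_pos=[[-0.03,0,0],[-0.06,-0.002,0],[-0.09,-0.004,0],[-0.12,-0.006,0],[-0.15,-0.008,0],[-0.18,-0.01,0],[-0.18,-0.01,0]], angular=[[0,0,0],[0,0,0],[0,0,0],[0,0,0],[0,0,0],[0,0,0],[0,0,0]], gripper=[0,0,0,0,0,0,0])

```text
clock: 7.8
tcp_pos: [0.5718, -0.1515, 0.0176]
orientation: [[-0.137, 0.991, 0.001], [0.991, 0.137, -0.005], [-0.005, 0.001, -1.0]]
ft_force: [0.3, -0.4, -1.2]
grip_width: 0.0227
finger_force: 78.5
```

```bash
python3 - <<'E'
from h import *
import pickle
d=cam('scene')
cv2.imwrite('pics/s2.png',cv2.resize(d['frame'][125:265,245:415,::-1],None,fx=4,fy=4,interpolation=cv2.INTER_CUBIC))
E
```

```text
(no output)
```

View pics/s2.png

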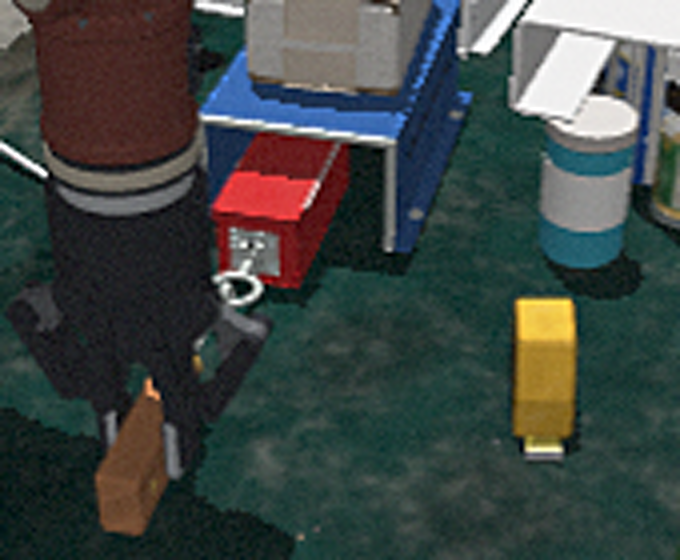

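The tin is half out and still hooked: ring at about crop (240,290), tin's front face around (255,250).

jog_arm(delta_pos=[[-0.02,-0.002,0],[-0.045,-0.005,0],[-0.07,-0.008,0],[-0.095,-0.011,0],[-0.12,-0.014,0],[-0.14,-0.016,0],[-0.155,-0.017,0],[-0.162,-0.017,0]], angular=[[0,0,0],[0,0,0],[0,0,0],[0,0,0],[0,0,0],[0,0,0],[0,0,0],[0,0,0]], gripper=[0,0,0,0,0,0,0,0])

```text
clock: 8.65
tcp_pos: [0.5754, -0.2455, 0.0171]
orientation: [[-0.141, 0.99, -0.0], [0.99, 0.141, -0.0], [-0.0, -0.0, -1.0]]
ft_force: [-0.4, 5.3, -1.3]
grip_width: 0.0231
finger_force: 78.6
```

```bash
python3 - <<'E'
from h import *
d=cam('scene')
cv2.imwrite('pics/s3.png',cv2.resize(d['frame'][125:285,245:415,::-1],None,fx=3.7,fy=3.7,interpolation=cv2.INTER_CUBIC))
print(robot.read_state()['tcp_pos'],robot.read_state()['ft_force'])
import pickle;pickle.dump(d,open('s3.pkl','wb'))
E
```

```text
[ 0.57556053 -0.24580436  0.01714902] [-0.39449603  1.99908772 -0.89987757]
```

View pics/s3.png

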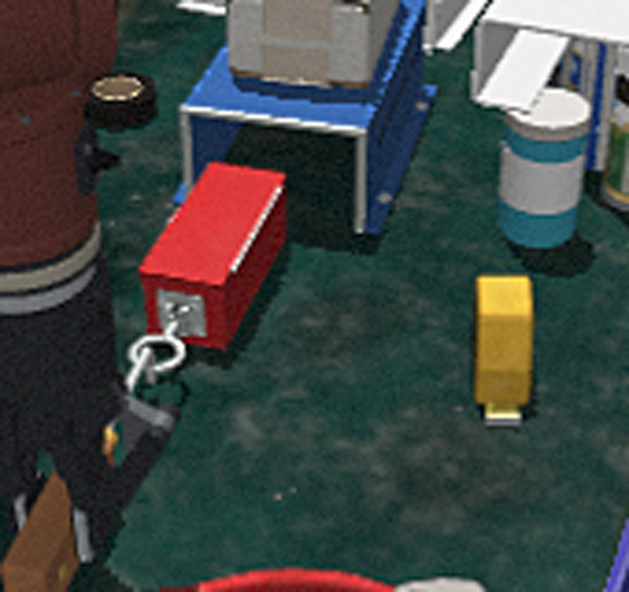

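The tin looks clear of the mouth; its top corners are at crop (143,272), (228,284), (210,163) and (287,175), with the hook still in the ring at (157,355).

```bash
python3 - <<'E'
from h import *
import pickle
d=pickle.load(open('s3.pkl','rb'))
P=[onz(d,u/3.7+245,v/3.7+125,.052)[:2] for u,v in [(143,272),(228,284),(210,163),(287,175)]]
c=np.mean(P,0);print(np.round(P,3),c)
m0=np.array([.5505,.097]);print('x in rack from mouth',(c-m0)@[-.125,.992]-.11)
print(onz(d,157/3.7+245,355/3.7+125,.025))
E
```

```text
[[ 0.529 -0.058]
 [ 0.582 -0.05 ]
 [ 0.513  0.073]
 [ 0.568  0.078]] [0.5479607  0.01102563]
x in rack from mouth -0.19496916775132284
[ 0.55622756 -0.09723571  0.025     ]
```

jog_arm(delta_pos=[[-0.01,0,0],[-0.02,0,0],[-0.02,0,0],[-0.01,0,0],[-0.01,0,-0.02],[-0.01,0,-0.04],[-0.01,0,-0.058],[-0.01,0,-0.058]], angular=[[0,0,0],[0,0,0],[0,0,0],[0,0,0],[0,0,0],[0,0,0],[0,0,0],[0,0,0]], gripper=[0,0,0,0,0,0,0,0])

```text
clock: 9.5
tcp_pos: [0.5783, -0.2515, 0.0549]
orientation: [[-0.142, 0.99, 0.005], [0.99, 0.142, -0.003], [-0.004, 0.005, -1.0]]
ft_force: [0.3, -1.2, -1.5]
grip_width: 0.0228
finger_force: 78.5
```

jog_arm(delta_pos=[[0.005,-0.03,0],[0.01,-0.08,0],[0.019,-0.132,0],[0.019,-0.132,0.03],[0.019,-0.132,0.055],[0.019,-0.132,0.065],[0.019,-0.132,0.072],[0.019,-0.132,0.072]], angular=[[0,0,0],[0,0,0],[0,0,0],[0,0,0],[0,0,0],[0,0,0],[0,0,0],[0,0,0]], gripper=[0,0,0,0,0,0,0,0])

```text
clock: 10.3
tcp_pos: [0.4967, -0.25, 0.0085]
orientation: [[-0.142, 0.99, -0.0], [0.99, 0.142, -0.0], [-0.0, -0.0, -1.0]]
ft_force: [-0.1, -0.2, -1.2]
grip_width: 0.0232
finger_force: 78.8
```

jog_arm(delta_pos=[[0,0,0.003],[0,0,0.003],[0,0,0.003],[0,0,0.003],[0,0,0.003],[0,0,0.003],[0,0,0.003],[0,0,0.003]], angular=[[0,0,0],[0,0,0],[0,0,0],[0,0,0],[0,0,0],[0,0,0],[0,0,0],[0,0,0]], gripper=[0,0,50,90,90,90,90,90])

```text
clock: 11.1
tcp_pos: [0.4966, -0.25, 0.0069]
orientation: [[-0.142, 0.99, -0.0], [0.99, 0.142, -0.0], [-0.0, -0.0, -1.0]]
ft_force: [-0.5, -0.6, 0.5]
grip_width: 0.0766
finger_force: 0.0
```

jog_arm(delta_pos=[[0,0,-0.03],[0,0,-0.08],[0,0,-0.15],[0,0,-0.2],[0,0,-0.25],[0,0,-0.25]], angular=[[0,0,0],[0,0,0],[0,0,0],[0,0,0],[0,0,0],[0,0,0]], gripper=[90,90,90,90,90,90])

```text
clock: 11.7
tcp_pos: [0.4989, -0.2516, 0.1612]
orientation: [[-0.142, 0.99, 0.008], [0.99, 0.142, -0.004], [-0.005, 0.008, -1.0]]
ft_force: [1.3, -0.4, -0.0]
grip_width: 0.0765
finger_force: 0.0
```

```bash
python3 - <<'E'
from h import *
save(cam('wrist'),'w9.png')
E
```

```text
(no output)
```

View pics/w9.png

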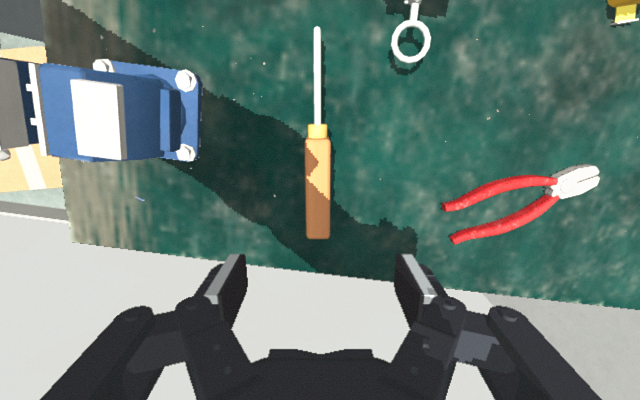

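The wrist view shows the tool flat on the bench, tip at (317,30). That is some 90 mm from the eye's pin near (415,5), and the pliers lie untouched.

```bash
python3 -c "
from h import *
print(close_job())"
```

```text
the job is handed in; nothing more can be done
None
```

I dragged the tin out with the hook until it stood about 15 mm past the required line in front of the bay's mouth, then unhooked the tool and laid it flat about 90 mm from the eye's pin. The job is handed in, but the hand-in call gave no verdict; the pliers, tape and jar looked undisturbed in the last views I had of each.

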